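Unclamp the slide cassette, squeeze its catches and hold it lifted out of the dock

TASK

Take the cassette of microscope slides out of its dock: first slide the clamp jaw back off the cassette's foot, as far as it goes. Then squeeze the cassette's two opposed side catches together with the fingers and lift it straight up without forcing it. Finish while still holding it by the squeezed catches, upright and still, about 10 cm above its seat in the dock, and leave the other things on the bench where they stand.

Things in the scene. Friction and masses are not known exactly. Their poses are not given: they have to be found in the camera images.
- dock: Fixed aluminium plate 204 x 104 mm, 12 mm thick. Origin on its underside, below the middle of the cassette's seat (the plate's top). Dock x runs along it, from -142 mm (jaw end) to +62 mm; y across. Nest walls 12 mm high, 1.5 mm play. At y = + and - a steel keeper, 40 mm long: lip inner edge at y = +-29.5 mm, underside 15.5 and top 21 mm above the plate, over a catch's lug.
- jaw (a joint): Clamp jaw position, m: 0 = clamped (its lip 9 mm over the cassette's foot, which then cannot rise), 0.04 = fully back at its stop. It slides along dock -x, away from the cassette, and stays where left (friction about 2.5 N, some damping). Starts at 0 to 0.004; clear of the foot from about 0.010.
- jaw_grip (a point): Grip point on the axis of the jaw's upright grey ribbed tab, moving with the jaw: dock x = -85 mm at jaw 0, dock y = 0, 70 mm above the bench. The tab is 20 mm long in dock x, 14 mm thick in dock y, from 28 to 83 mm above the bench; beside it only 8 mm high guides on the plate. Axes as the dock's.
- cassette: Loose grey plastic cassette, about 0.25 kg, with two groups of upright glass slides, standing in the dock. Origin: centre of its underside; axes as the dock's at the start. Body 90 mm (x) by 30 mm (y), slides 76 mm high, central post 98 mm high, foot 8 mm high reaching to x = -58 mm under the jaw. Spring catches on its +y and -y sides at x = 0.
- pads_mid (a point): Point on the cassette's axis midway between the two catches' black ribbed finger pads, 78 mm above its underside. Pads 24 mm wide in x, 62 to 94 mm above the underside; 58 mm apart over their outsides (along cassette y) at rest, 42 mm squeezed fully in. Axes as the cassette's.
- catch_left (a joint): Inward travel, m, of the steel catch on the cassette's +y side: 0 = out (locked), 0.008 = fully in at its stop. The spring resists with 3.6 N at 0, 8.4 N at 0.008. Its lug, 8 to 14 mm above the underside, reaches to y = 34 mm at 0 (under the keeper lip) and 26 mm at 0.008; it is clear of the lip from about 0.005.
- catch_right (a joint): The same for the catch on the cassette's -y side.
- vial: Bystander: small amber vial, 22 mm wide, 48 mm high, standing beyond the dock's +x end. Origin at the centre of its underside.
- lab_timer: Bystander: white kitchen-type timer, 58 x 58 x 20 mm, lying beside the dock on its +y side. Origin at the centre of its underside.
- tweezers: Bystander: steel tweezers, 125 x 12 x 9 mm, lying along the dock on its -y side. Origin at the centre of the underside.
- beaker: Bystander: clear beaker, 73 mm wide, 94 mm high, on the robot's left. Origin at the centre of its underside.
- amber_bottle: Bystander: amber bottle with a black cap, 58 mm wide, 115 mm high, on the robot's left. Origin at the centre of its underside.
Mind the look-alikes: they are no part of the job. Leave any orange or purple look-alike of the cassette alone.

How it is judged:
On the way, in this order (a step that is already met when the one before it is completed fails the run):
1. the jaw is slid back (at least 30 mm of its 40) with the cassette still seated (value of joint jaw above 0.03 m and z of cassette in the frame of dock below 0.018 m), for 0.2 s.
2. both catches are squeezed in (at least 5 mm each) with the cassette still in its seat (value of joint each of catch_left, catch_right above 0.005 m and z of cassette in the frame of dock below 0.018 m), for 0.1 s.
3. the cassette is lifted clear above the dock (z of cassette in the frame of dock above 0.072 m), for 0.2 s.
At the end, for the whole second after the job is handed in: The fingers hold the cassette by both catches (each over 5 mm in, pressed over 2 N), 60 to 180 mm above its seat and within 60 mm sideways of it, clear of the dock, upright within 0.2 rad, still (under 0.03 m/s); the jaw is back by over 30 mm (z of cassette in the frame of dock between 0.072 and 0.192 m and horizontal distance between cassette and dock below 0.06 m and value of joint each of catch_left, catch_right above 0.005 m and contact force between each of catch_left, catch_right and the fingers above 2 N and contact force between cassette and dock below 0.2 N and angle between cassette's own z axis and vertical below 0.2 rad and linear speed of cassette below 0.03 m/s and value of joint jaw above 0.03 m); the arm keeps its last pose, push and grip.
It fails at once if the cassette is forced upward while its catches or foot are still held by the keepers or the jaw (over 40 N) (contact force between any of catch_left, catch_right and dock above 40 N or contact force between cassette and jaw above 40 N).
It fails at once if the cassette is tipped by more than 0.5 rad (angle between cassette's own z axis and vertical above 0.5 rad).
It fails at once if a bystander is moved by more than 30 mm or knocked over (distance of any of vial, lab_timer, tweezers, beaker, amber_bottle from where it was at the start of the episode above 0.03 m or angle between any of vial, beaker, amber_bottle's own z axis and vertical above 0.6 rad).
It also fails if it takes over 40 s, if anything falls off the work surface, if the arm or the gripper's body presses on something with over 40 N, if the wrist force passes 120 N, or if a joint passes its speed limit or range.

ROBOT

A 7-joint arm with a two-finger parallel gripper is mounted at the origin on the work surface; the furniture and walls round the work are solid. World frame = base frame: x ahead of the robot, y to its left, z up, the work surface at z = 0. Lengths are in m, angles in rad, forces in N, time in s.
With the tool pointing down it reaches from about 0.425 to 0.925 m from the base axis. Payload 6.8 kg.
Tool frame: the origin (TCP) lies midway between the tips of the shut fingers; the grasp point (between the pads) lies 19 mm behind it; z points along the fingers, y is the direction in which the jaws open and shut (so a half turn about z gives the same grasp; the last joint's range is limited). The gripper opens to 85 mm and grips with 20 to 120 N. Pads are 22 mm wide; open, the fingers measure 114 mm over their backs; the gripper's body (76 mm by 85 mm) begins 54 mm behind the grasp point. The pads swing forward as they close: fully open they stand 13 mm farther back than shut.
Start: joints at [1.182, 0.477, 0.022, 1.555, -0.011, 1.109, -0.083], TCP at [0.187, -0.649, 0.231] pointing down, gripper open.
Joint ranges: [-2.96, 2.96], [-0.34, 2.1], [-1.41, 1.46], [0.24, 2.44], [-1.37, 4.51], [0.17, 1.92], [-2.96, 2.96]. Speed limits (rad/s): [2.39, 2.39, 3.14, 3.14, 3.14, 3.14, 3.14].

INTERFACE

Orientations are given as a unit quaternion [w, x, y, z].
In Python, from station import status, eyes, workorder gives the robot as it stands. The module is installed in compiled form; this text tells all that it offers.
- The arm moves only by the shell command python3 -m jog 'ROWS' [FORCE]. ROWS is text: rows parted by semicolons, each of 7 numbers parted by spaces: the shift along the tool's x, y, z in m, then the turn, a rotation vector about the tool's x, y, z in degrees, then the finger opening in m, from 0 to 0.0854. In form: dx dy dz rx ry rz jaw; .... A call has 1 to 5 rows; each row is the pose to reach, as a shift and turn from the pose commanded when the call began, along the tool's axes at that moment; what a row does not reach only later rows make up. A row lasts 1/10 s, in which the tool goes at most 50 mm and 8.59 degrees, less where a joint would pass 70% of its speed; a pose out of reach is approached as far as the arm can. A call with a gripper value outside its range is refused whole. The fingers move at their own pace and stop on an object; FORCE is the grip in N (left out, the last holds). Time passes only in rows, so rows that repeat a pose let the fingers close. It gives the time, the measured TCP pose, the force and the opening at its end, in the units of the state.
- status.get_obs(): the state, without advancing time (a new reading comes with each control period).
- eyes.read_camera(name): name is "side" or "top"; returns a dict with "image" (420x560x3 uint8, red, green, blue), "intrinsics" (3x3 intrinsics, pixels), "position" and "orientation" of the camera in the world. Camera axes: x right, y up, looking along -z (the intrinsics and any distortion apply to the point x, -y, -z); pixel columns grow to the right and rows downward; lengths in m; the calibration is good to about 2 mm. A picture is of the moment at which its call begins. There is no depth.
- workorder.hand_in(): hands the job in, once; it reports no verdict.
The state is a dict: "t": time; "q": joint angles; "joint_vel": joint speeds; "joint_torque": joint torques, N m; "eef_pos": TCP position; "tool_rot": TCP orientation; "contact_force": force on the tool from outside, world axes, zero at the start; "torque": the same for the moment, N m; "gripper_width": opening from 0.0 (shut) to 1.0 (fully open).
Only numpy, scipy, OpenCV 4.12 (cv2) and the standard library are available. Lean on these libraries where they do the work, as an engineer would, in place of code of your own. Each camera call takes 0.05 s, during which the arm holds its last target.

## Working session

There is one attempt and no reset: what is moved stays moved. The work goes in short steps, Python scripts to look and compute and a shell command to move; the robot and the scene stay as the last step left them, time stands still between calls to the robot, and variables do not carry over. Pictures are saved under pics/ and viewed, and the job is handed in when it is done.

```bash
mkdir -p pics
cat > h.py <<'E'
import numpy as np, cv2
from scipy.spatial.transform import Rotation as R
from station import status, eyes
def q2R(q): return R.from_quat([q[1],q[2],q[3],q[0]]).as_matrix()
def grab(n,f):
    c=eyes.read_camera(n); cv2.imwrite('pics/'+f,c['image'][:,:,::-1])
    np.savez('pics/'+f+'.npz',**{k:np.array(v) for k,v in c.items() if k in('image','intrinsics','position','orientation')})
    return c
def load(f): return dict(np.load('pics/'+f+'.npz'))
def proj(c,P):
    P=np.atleast_2d(P); p=(P-c['position'])@q2R(c['orientation']); p=p*[1,-1,-1]
    u=p@np.array(c['intrinsics']).T; return u[:,:2]/u[:,2:]
def onz(c,uv,z):
    d=np.linalg.inv(c['intrinsics'])@[uv[0],uv[1],1]; d=q2R(c['orientation'])@(d*[1,-1,-1])
    s=(z-c['position'][2])/d[2]; return np.array(c['position'])+s*d
E
python3 - <<'E'
from h import *
for n in('top','side'):
    c=grab(n,n+'0.png'); print(n,[k for k in c],c['intrinsics'],c['position'],c['orientation'])
o=status.get_obs(); print(o)
E
```

```text
top ['image', 'intrinsics', 'position', 'orientation'] [[441.54241989   0.         281.65775939]
 [  0.         441.54241989 205.5868435 ]
 [  0.           0.           1.        ]] [0.36774813 0.03078332 1.08520901] [ 0.71180515  0.05401806 -0.05614688 -0.69804227]
side ['image', 'intrinsics', 'position', 'orientation'] [[446.27351136   0.         276.70474458]
 [  0.         446.27351136 206.68396338]
 [  0.           0.           1.        ]] [0.04829584 0.72364943 0.61931776] [-0.25611679 -0.14920139  0.45331934  0.84062162]
{'t': 0.1, 'q': array([ 1.18190386,  0.47771599,  0.02234147,  1.55634054, -0.0115288 ,
        1.10928125, -0.08307015]), 'joint_vel': array([ 0.0005297 , -0.00141991, -0.00119366, -0.0019135 ,  0.00122436,
        0.00167616, -0.00113633]), 'joint_torque': array([ 5.49113494e-03, -5.97755706e+01,  1.61408722e+00, -2.81952381e+01,
        1.28305564e-02,  5.08249053e-03, -1.09778750e-05]), 'eef_pos': array([ 0.18690817, -0.64806181,  0.23042896]), 'tool_rot': array([-7.9314845e-04,  9.9015763e-01,  1.3995433e-01, -1.5800135e-04]), 'contact_force': array([-0.48440976, -0.56492118,  0.52512433]), 'torque': array([-0.04722794, -0.00291795, -0.04945011]), 'gripper_width': 0.998737511004382}
```

View pics/top0.png

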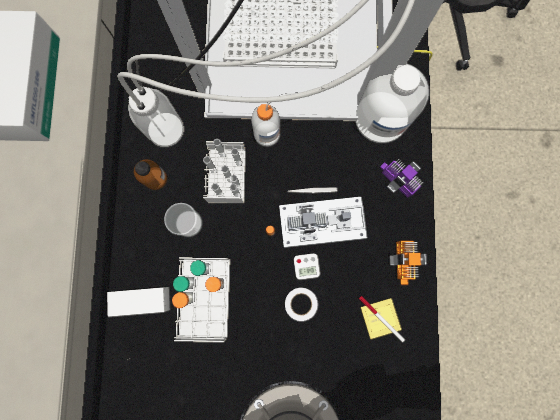

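View pics/side0.png

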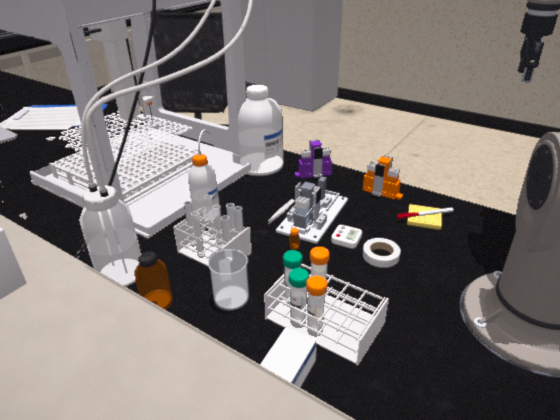

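Run:
```python
from h import *
a=cv2.imread('pics/top0.png')[170:290,255:395]; b=cv2.imread('pics/side0.png')[150:270,255:395]
cv2.imwrite('pics/c1.png',cv2.resize(a,None,fx=5.7,fy=5,interpolation=3)[:600,:798])
cv2.imwrite('pics/c1.png',cv2.resize(a,(700,600),interpolation=2)); cv2.imwrite('pics/c2.png',cv2.resize(b,(700,600),interpolation=2))
c=load('top0.png')
for p in [(280,205),(361,198),(367,238),(286,246)]: print(onz(c,p,0.012))
```

```text
[0.53789536 0.03327678 0.012     ]
[ 0.55936906 -0.16633873  0.012     ]
[ 0.46078026 -0.18009     0.012     ]
[0.43750958 0.01673678 0.012     ]
```

View pics/c1.png

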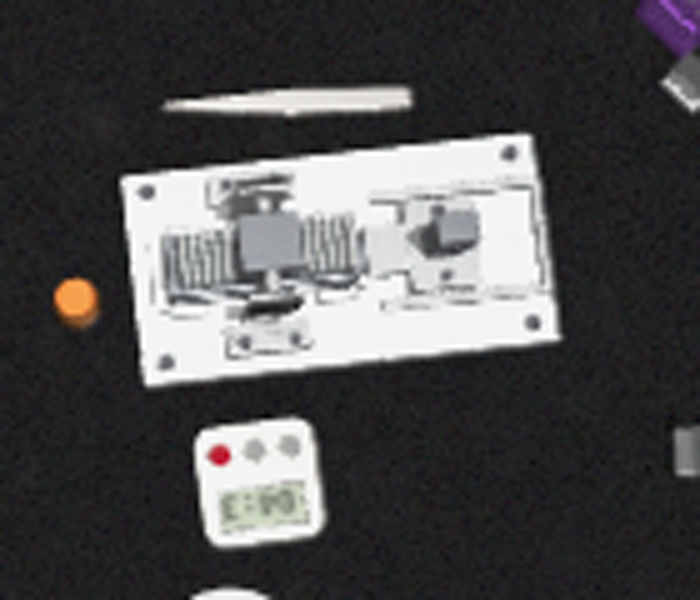

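View pics/c2.png

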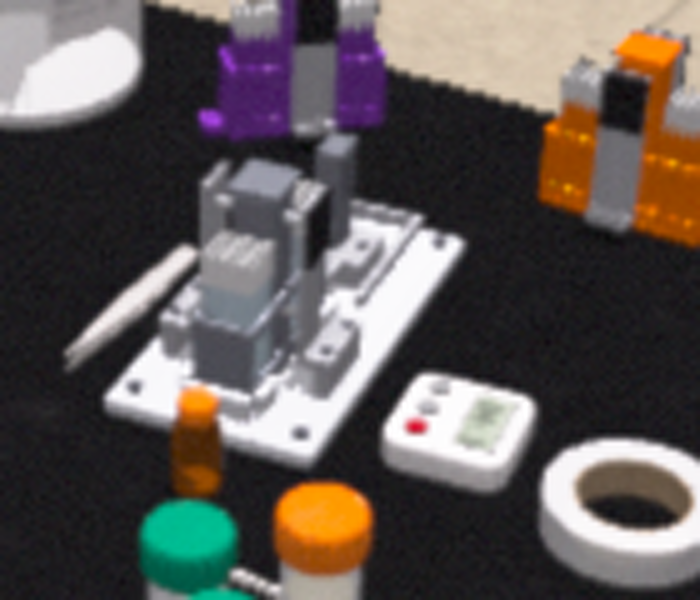

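```bash
cat > fit.py <<'E'
from h import *
from scipy.optimize import least_squares
t=load('top0.png'); s=load('side0.png')
f=lambda L,o:(np.array(L)+.5)/5-.5+o
# corners dock: A(+x,-y) B(-x,-y) C(-x,+y) D(+x,+y)
C=np.array([[.062,-.052,.012],[-.142,-.052,.012],[-.142,.052,.012],[.062,.052,.012]])
ut=f([(121,177),(531,134),(561,340),(146,387)],[255,170])
us=f([(107,403),(465,238),(312,467)],[255,150])
def W(p,P): 
    c,n=np.cos(p[2]),np.sin(p[2]); P=np.atleast_2d(P); return np.c_[c*P[:,0]-n*P[:,1]+p[0],n*P[:,0]+c*P[:,1]+p[1],P[:,2]]
def rt(p): return (proj(t,W(p,C))-ut).ravel()
def rs(p): return (proj(s,W(p,C[[0,2,3]]))-us).ravel()
E
python3 - <<'E'
from fit import *
for nm,fn in(('top',rt),('side',rs),('both',lambda p:np.r_[rt(p),rs(p)])):
    r=least_squares(fn,[.49,-.05,1.6]); print(nm,r.x,np.abs(r.fun).max().round(2))
p=r.x
if 1:
  img=[cv2.resize(t['image'][170:290,255:395,::-1],(700,600),interpolation=2),cv2.resize(s['image'][150:270,255:395,::-1],(700,600),interpolation=2)]
  for k,(c,o) in enumerate(((t,[255,170]),(s,[255,150]))):
    def dr(P,col,close=True):
        u=((proj(c,W(p,P))-o+.5)*5-.5).round().astype(int)
        cv2.polylines(img[k],[u],close,col,1)
    dr(C,(0,0,255))
    dr([[x-.085,y,.083] for x,y in((-.01,-.007),(.01,-.007),(.01,.007),(-.01,.007))],(0,255,0))
    for y in(-.029,.029): dr([[-.012,y,.012+.062],[.012,y,.012+.062],[.012,y,.012+.094],[-.012,y,.012+.094]],(255,0,255))
    cv2.imwrite('pics/ov%d.png'%k,img[k])
E
```

```text
top [ 0.49430507 -0.03215442  1.70109925] 0.37
side [ 0.48933773 -0.02536337  1.70910757] 0.89
both [ 0.49294138 -0.03081799  1.70448321] 2.65
```

```bash
python3 -c "
import cv2,numpy as np
cv2.imwrite('pics/ov.png',np.hstack([cv2.imread('pics/ov0.png')[100:420,100:600][:, :400*1+100],cv2.imread('pics/ov1.png')[130:450,100:400]]))"
```

```text
(no output)
```

View pics/ov.png

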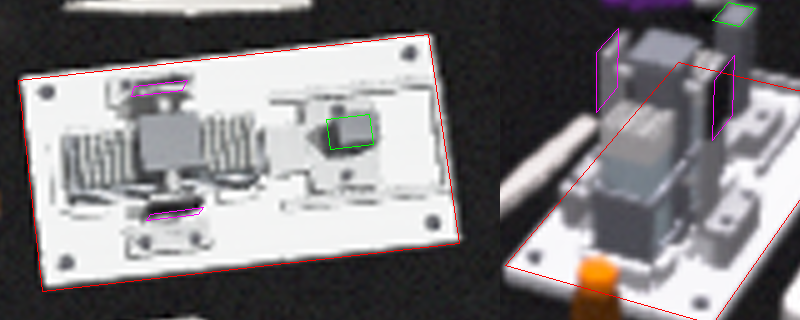

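Run:
```python
from fit import *
a=cv2.resize(t['image'][205:235,290:365,::-1],(795,318),interpolation=2)
b=cv2.resize(s['image'][170:200,290:365,::-1],(795,318)[:2],interpolation=2)
img=np.vstack([a,b[:280]])
cv2.imwrite('pics/z.png',img)
```

```text
(no output)
```

View pics/z.png

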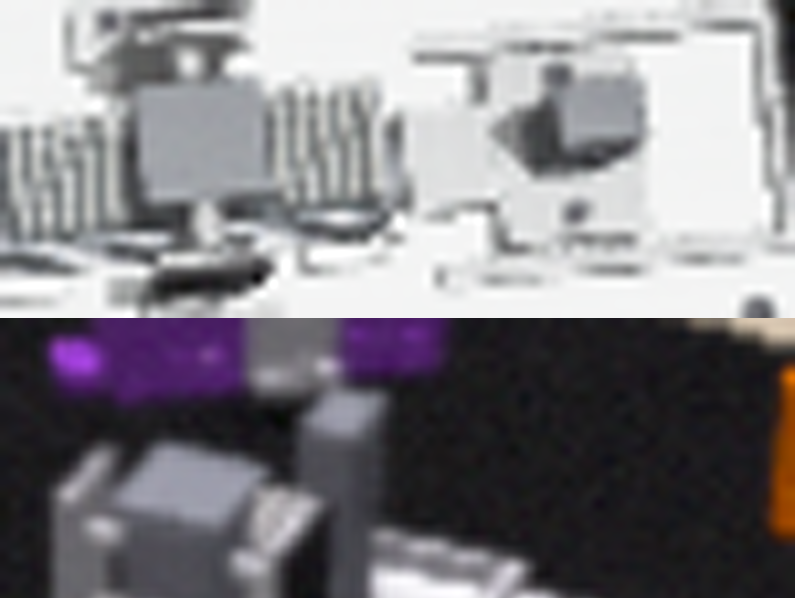

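Run:
```python
from fit import *
g=lambda p,o:(np.array(p)+.5)/10.6-.5+o
for nm,z,a,b in(('post',.110,(203,141),(193,167)),('tab',.083,(600,107),(343,94))):
    A=onz(t,g(a,[290,205]),z);B=onz(s,g(b,[290,170]),z)
    print(nm,A,B)
    # triangulate
    f=lambda X:np.r_[proj(t,X)[0]-g(a,[290,205]),proj(s,X)[0]-g(b,[290,170])]
    r=least_squares(f,A); print(r.x,r.fun)
A=least_squares(rt,[.49,-.05,1.6]).x
print('top-fit tab',W(A,[-.085,0,.083]),W([.493,-.0308,1.704],[-.085,0,.083]))
```

```text
post [ 0.4946665 -0.0314118  0.11     ] [ 0.49137833 -0.02886324  0.11      ]
[ 0.4942042  -0.03194473  0.10771712] [ 0.17023074  0.34096525 -0.38430396 -0.04618728]
tab [ 0.50728537 -0.1189058   0.083     ] [ 0.50308437 -0.11578651  0.083     ]
[ 0.50668364 -0.11980736  0.08015199] [ 0.20866295  0.4344968  -0.51057496 -0.05407502]
top-fit tab [[ 0.50534951 -0.11643384  0.083     ]] [[ 0.50428886 -0.11504703  0.083     ]]
```

```bash
cat > go.py <<'E'
import sys
from h import *
def go(x,y,z,yaw=97.5):
    o=status.get_obs(); Rc=q2R(o['tool_rot'])
    a=np.radians(yaw); Rt=np.c_[[np.cos(a),np.sin(a),0],[np.sin(a),-np.cos(a),0],[0,0,-1]]
    print('t',o['t'],'pos',o['eef_pos'].round(4),'F',o['contact_force'].round(1),'w',round(o['gripper_width'],3))
    print('shift',(Rc.T@(np.array([x,y,z])-o['eef_pos'])).round(4),'turn',np.degrees(R.from_matrix(Rc.T@Rt).as_rotvec()).round(2))
if __name__=='__main__': go(*map(float,sys.argv[1:]))
E
python3 go.py 0.506 -0.118 0.2
```

```text
t 0.1 pos [ 0.1869 -0.6481  0.2304] F [-0.5 -0.6  0.5] w 0.999
shift [ 0.4535 -0.4208  0.0311] turn [-8.000e-02 -6.000e-02 -8.141e+01]
```

```bash
python3 -m jog '0.036 -0.034 0 0 0 -8 0.085; 0.072 -0.068 0 0 0 -16 0.085; 0.108 -0.102 0 0 0 -24 0.085; 0.144 -0.136 0 0 0 -32 0.085; 0.18 -0.168 0 0 0 -40 0.085'; python3 go.py 0.506 -0.118 0.2
```

```text
t: 0.6
eef_pos: [0.3139, -0.4351, 0.2311]
tool_rot: [-0.0, 0.881, 0.473, -0.0]
contact_force: [1.0, -1.2, 0.1]
gripper_width: 0.997
t 0.6 pos [ 0.3139 -0.4351  0.2311] F [ 1.  -1.2  0.1] w 0.997
shift [ 0.3704 -0.0154  0.0311] turn [-3.000e-02 -1.000e-02 -4.108e+01]
```

```bash
python3 -m jog '0.046 -0.002 0 0 0 -8 0.085; 0.092 -0.004 0 0 0 -16 0.085; 0.138 -0.006 0 0 0 -24 0.085; 0.184 -0.008 0 0 0 -32 0.085; 0.23 -0.01 0 0 0 -40 0.085'; python3 go.py 0.506 -0.118 0.2
```

```text
t: 1.1
eef_pos: [0.4339, -0.2391, 0.2312]
tool_rot: [-0.0, 0.667, 0.745, -0.0]
contact_force: [1.3, 0.1, -0.3]
gripper_width: 0.996
t 1.1 pos [ 0.4339 -0.2391  0.2312] F [ 1.3  0.1 -0.3] w 0.996
shift [0.1123 0.0852 0.0312] turn [-0.01  0.01 -1.1 ]
```

```bash
python3 -m jog '0.037 0.028 0 0 0 -1.1 0.085; 0.075 0.057 0 0 0 -1.1 0.085; 0.112 0.085 0.015 0 0 -1.1 0.085; 0.112 0.085 0.031 0 0 -1.1 0.085; 0.112 0.085 0.031 0 0 -1.1 0.085'; python3 go.py 0.506 -0.118 0.051
python3 - <<'E'
from h import *
grab('top','top1.png');c=grab('side','side1.png')
a=cv2.imread('pics/top1.png')[150:290,235:395];b=cv2.imread('pics/side1.png')[100:240,255:415]
cv2.imwrite('pics/v1.png',np.hstack([cv2.resize(i,(400,350),interpolation=2) for i in(a,b)]))
E
```

```text
t: 1.6
eef_pos: [0.5049, -0.1189, 0.1982]
tool_rot: [-0.002, 0.66, 0.751, -0.001]
contact_force: [0.0, -0.2, 0.1]
gripper_width: 0.999
t 1.6 pos [ 0.5049 -0.1189  0.1982] F [ 0.  -0.2  0.1] w 0.999
shift [0.0005 0.0018 0.1472] turn [-0.24 -0.1  -0.13]
```

View pics/v1.png

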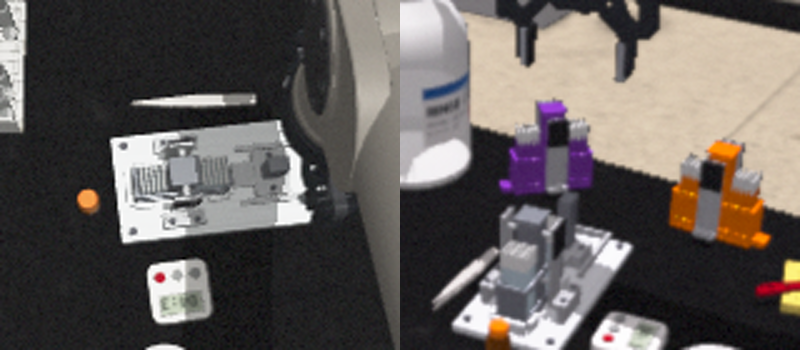

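Run:
```python
from h import *
o=status.get_obs();Rc=q2R(o['tool_rot'])
for n,of in(('top1.png',(235,150)),('side1.png',(255,100))):
    c=load(n)
    for s in(-1,1):
        P=o['eef_pos']+Rc@[0,s*.0427,-.013]; print(n,s,(proj(c,P)[0]-of)*2.5+[400*(n[0]=='s'),0])
```

```text
top1.png -1 [312.05783803 194.81349404]
top1.png 1 [298.01078854  89.92310626]
side1.png -1 [617.25254126  76.69118821]
side1.png 1 [530.45611675  61.30948941]
```

```bash
python3 -m jog '0.0005 0.0015 0.04 0 0 0 0.085; 0.0005 0.0015 0.08 0 0 0 0.085; 0.0005 0.0015 0.11 0 0 0 0.085; 0.0005 0.0015 0.135 0 0 0 0.085; 0.0005 0.0015 0.147 0 0 0 0.085' 25; python3 go.py 0.506 -0.118 0.051
```

```text
t: 2.2
eef_pos: [0.5063, -0.1214, 0.052]
tool_rot: [-0.001, 0.662, 0.749, -0.001]
contact_force: [0.5, -0.8, 0.3]
gripper_width: 0.992
t 2.2 pos [ 0.5063 -0.1214  0.052 ] F [ 0.5 -0.8  0.3] w 0.992
shift [0.0034 0.0001 0.001 ] turn [-0.13  0.01 -0.47]
```

```bash
python3 -m jog '0 0 0 0 0 0 0.04; 0 0 0 0 0 0 0.025; 0 0 0 0 0 0 0.01; 0 0 0 0 0 0 0.01; 0 0 0 0 0 0 0.01' 25; python3 go.py 0.506 -0.118 0.051
python3 - <<'E'
from h import *
grab('top','top2.png');c=grab('side','side2.png')
a=cv2.imread('pics/top2.png')[150:290,235:395];b=cv2.imread('pics/side2.png')[130:270,255:415]
cv2.imwrite('pics/v2.png',np.hstack([cv2.resize(i,(400,350),interpolation=2) for i in(a,b)]))
E
```

```text
t: 2.7
eef_pos: [0.505, -0.1205, 0.0538]
tool_rot: [-0.001, 0.662, 0.75, -0.002]
contact_force: [-5.1, 1.2, 19.9]
gripper_width: 0.16
t 2.7 pos [ 0.505  -0.1205  0.0538] F [-5.1  1.2 19.9] w 0.16
shift [0.0024 0.0013 0.0028] turn [-0.3   0.05 -0.35]
```

View pics/v2.png

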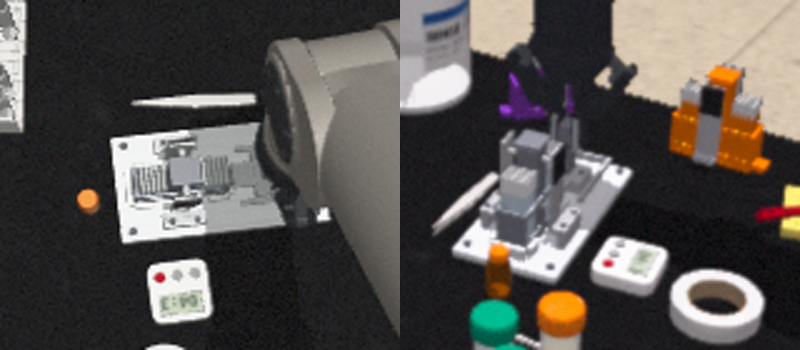

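```bash
python3 -m jog '-0.004 0 -0.001 0 0 0 0.01; -0.01 0 -0.002 0 0 0 0.01; -0.016 0 -0.002 0 0 0 0.01; -0.022 0 -0.002 0 0 0 0.01; -0.028 0 -0.002 0 0 0 0.01' 25; python3 go.py 0.506 -0.118 0.051
```

```text
t: 3.3
eef_pos: [0.5087, -0.1479, 0.054]
tool_rot: [-0.002, 0.661, 0.75, -0.001]
contact_force: [-4.6, 1.8, -11.8]
gripper_width: 0.156
t 3.3 pos [ 0.5087 -0.1479  0.054 ] F [ -4.6   1.8 -11.8] w 0.156
shift [0.03   0.0011 0.0031] turn [-0.27 -0.07 -0.32]
```

```bash
python3 -m jog '-0.004 0.0005 0.0005 0 0 0 0.01; -0.008 0.0005 0.0005 0 0 0 0.01; -0.011 0.0005 0.0005 0 0 0 0.01; -0.013 0.0005 0.0005 0 0 0 0.01; -0.015 0.0005 0.0005 0 0 0 0.01' 25; python3 go.py 0.506 -0.118 0.051
```

```text
t: 3.8
eef_pos: [0.51, -0.157, 0.0539]
tool_rot: [-0.005, 0.66, 0.751, -0.0]
contact_force: [-12.9, 20.8, 2.7]
gripper_width: 0.158
t 3.8 pos [ 0.51   -0.157   0.0539] F [-12.9  20.8   2.7] w 0.158
shift [0.0392 0.0011 0.0032] turn [-0.38 -0.41 -0.15]
```

```bash
python3 -m jog '0.003 0 0 0 0 0 0.01; 0.004 0 0 0 0 0 0.03; 0.004 0 0 0 0 0 0.06; 0.004 0 0 0 0 0 0.085; 0.004 0 0 0 0 0 0.085'; python3 go.py 0.4938 -0.031 0.2
python3 -m jog '0 0 -0.03 0 0 0 0.085; 0 0 -0.07 0 0 0 0.085; 0 0 -0.11 0 0 0 0.085; 0 0 -0.15 0 0 0 0.085; 0 0 -0.15 0 0 0 0.085'; python3 go.py 0.4938 -0.031 0.2
```

```text
t: 4.3
eef_pos: [0.5141, -0.1592, 0.0555]
tool_rot: [0.001, 0.662, 0.75, 0.0]
contact_force: [-0.7, 0.0, -0.1]
gripper_width: 0.83
t 4.3 pos [ 0.5141 -0.1592  0.0555] F [-0.7  0.  -0.1] w 0.83
shift [ 0.1296 -0.0039 -0.1447] turn [ 0.12  0.06 -0.36]
t: 4.8
eef_pos: [0.5169, -0.1593, 0.2108]
tool_rot: [0.005, 0.662, 0.75, 0.002]
contact_force: [0.5, -0.2, 0.5]
gripper_width: 0.994
t 4.8 pos [ 0.5169 -0.1593  0.2108] F [ 0.5 -0.2  0.5] w 0.994
shift [ 0.1302 -0.007   0.0102] turn [ 0.58  0.27 -0.35]
```

```bash
python3 - <<'E'
from h import *
grab('top','top3.png');c=grab('side','side3.png')
a=cv2.imread('pics/top3.png')[190:270,265:385];b=cv2.imread('pics/side3.png')[150:250,280:380]
cv2.imwrite('pics/v3.png',np.hstack([cv2.resize(a,(480,320),interpolation=2),cv2.resize(b,(320,320),interpolation=2)]))
E
python3 go.py 0.4938 -0.0315 0.16
```

```text
t 4.9 pos [ 0.5137 -0.159   0.206 ] F [-0.2  0.5 -0.5] w 0.996
shift [ 0.1291 -0.004   0.0458] turn [ 0.15  0.1  -0.36]
```

View pics/v3.png

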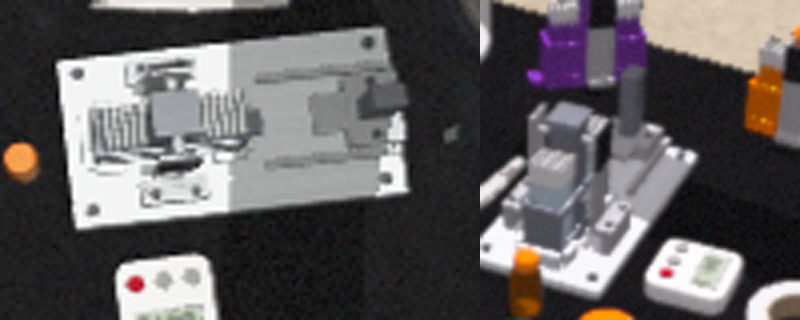

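Jaw is fully back (crop tab at (383,97), block now near the plate's end), the foot is free and the cassette is still seated. Move over the cassette.

```bash
python3 -m jog '0.035 -0.001 0 0 0 -0.3 0.085; 0.075 -0.002 0 0 0 -0.3 0.085; 0.11 -0.004 0 0 0 -0.3 0.085; 0.129 -0.004 0 0 0 -0.3 0.085; 0.129 -0.004 0 0 0 -0.3 0.085' 30; python3 go.py 0.4938 -0.0315 0.16
python3 - <<'E'
from h import *
c=grab('side','side4.png')
b=cv2.imread('pics/side4.png')[80:230,260:410]
cv2.imwrite('pics/v4.png',cv2.resize(b,(600,600),interpolation=2))
E
python3 go.py 0.4938 -0.0315 0.071
```

```text
t: 5.4
eef_pos: [0.4917, -0.0278, 0.2037]
tool_rot: [-0.001, 0.657, 0.754, -0.0]
contact_force: [0.4, -0.2, -0.1]
gripper_width: 0.992
t 5.4 pos [ 0.4917 -0.0278  0.2037] F [ 0.4 -0.2 -0.1] w 0.992
shift [-0.004   0.0017  0.0437] turn [-0.11 -0.08  0.29]
t 5.45 pos [ 0.4921 -0.03    0.2037] F [ 0.1 -1.1  0.5] w 0.998
shift [-0.0018  0.0018  0.1327] turn [-0.11 -0.02  0.15]
```

View pics/v4.png

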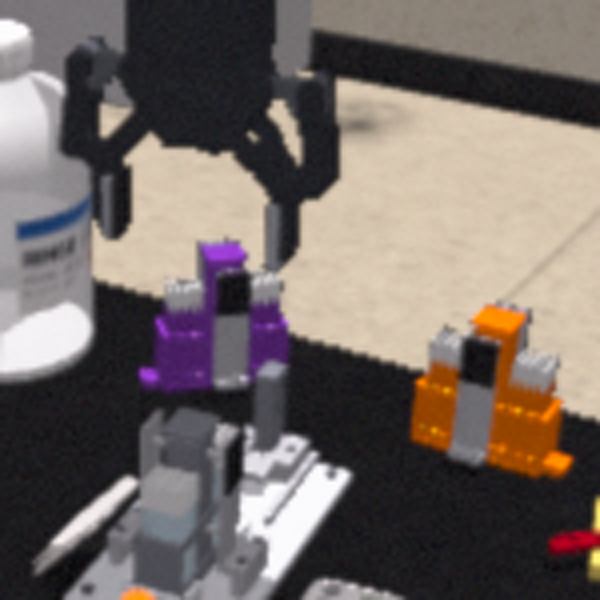

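```bash
python3 -m jog '-0.0018 0.0018 0.03 0 0 0 0.085; -0.0018 0.0018 0.065 0 0 0 0.085; -0.0018 0.0018 0.1 0 0 0 0.085; -0.0018 0.0018 0.125 0 0 0 0.085; -0.0018 0.0018 0.134 0 0 0 0.085' 30; python3 -m jog '0 0 0 0 0 0 0.075; 0 0 0 0 0 0 0.068; 0 0 0 0 0 0 0.062'
python3 go.py 0.4938 -0.0315 0.069
python3 - <<'E'
from h import *
c=grab('side','side5.png')
b=cv2.imread('pics/side5.png')[110:260,260:410]
cv2.imwrite('pics/v5.png',cv2.resize(b,(600,600),interpolation=2))
E
```

```text
t: 5.95
eef_pos: [0.4926, -0.0342, 0.0676]
tool_rot: [-0.002, 0.66, 0.751, -0.002]
contact_force: [-0.2, -0.4, 0.0]
gripper_width: 0.994
t: 6.25
eef_pos: [0.4959, -0.0328, 0.072]
tool_rot: [0.001, 0.66, 0.752, 0.001]
contact_force: [-0.2, 0.4, 0.3]
gripper_width: 0.722
t 6.25 pos [ 0.4959 -0.0328  0.072 ] F [-0.2  0.4  0.3] w 0.722
shift [ 0.0015 -0.0019  0.003 ] turn [ 0.13  0.04 -0.04]
```

View pics/v5.png

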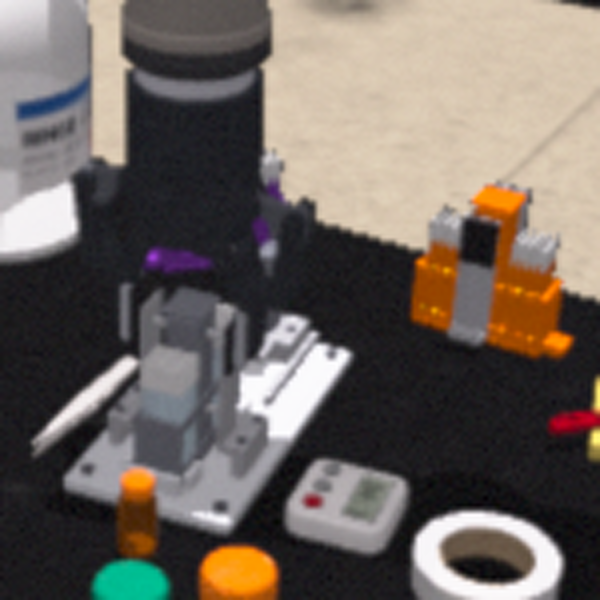

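```bash
python3 -m jog '0 -0.0015 0.001 0 0 0 0.062; 0 -0.0015 0.001 0 0 0 0.055; 0 -0.0015 0.001 0 0 0 0.05; 0 -0.0015 0.001 0 0 0 0.045; 0 -0.0015 0.001 0 0 0 0.038' 35
python3 -m jog '0 0 0 0 0 0 0.034; 0 0 0 0 0 0 0.034; 0 0 0 0 0 0 0.034; 0 0 0 0 0 0 0.034'
python3 go.py 0.4938 -0.0315 0.069
```

```text
t: 6.8
eef_pos: [0.4941, -0.0327, 0.0714]
tool_rot: [0.001, 0.66, 0.752, 0.0]
contact_force: [-3.4, -0.9, 14.2]
gripper_width: 0.451
t: 7.2
eef_pos: [0.4941, -0.0327, 0.0715]
tool_rot: [0.001, 0.66, 0.752, 0.0]
contact_force: [-4.6, -0.3, 16.9]
gripper_width: 0.445
t 7.2 pos [ 0.4941 -0.0327  0.0715] F [-4.6 -0.3 16.9] w 0.445
shift [ 0.0013 -0.0001  0.0025] turn [ 0.08  0.07 -0.02]
```

Run:
```python
from h import *
c=grab('side','side6.png');grab('top','top6.png')
b=cv2.imread('pics/side6.png')[160:240,275:355]
cv2.imwrite('pics/v6.png',cv2.resize(b,(600,600),interpolation=2))
```

```text
(no output)
```

View pics/v6.png

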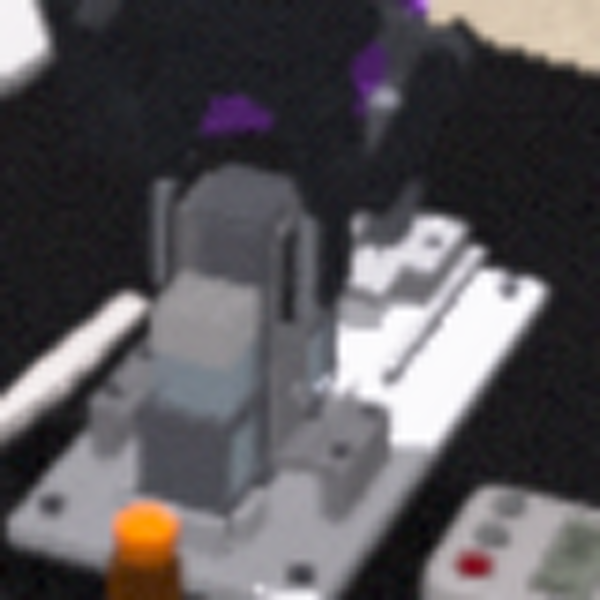

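```bash
python3 -m jog '0 0 -0.001 0 0 0 0.034; 0 0 -0.002 0 0 0 0.034; 0 0 -0.003 0 0 0 0.034; 0 0 -0.004 0 0 0 0.034; 0 0 -0.005 0 0 0 0.034'
python3 -m jog '0 0 0 0 0 0 0.034; 0 0 0 0 0 0 0.034'
python3 go.py 0.4938 -0.0315 0.069
```

```text
t: 7.8
eef_pos: [0.493, -0.0327, 0.0746]
tool_rot: [-0.0, 0.659, 0.752, -0.0]
contact_force: [0.4, 0.6, -3.2]
gripper_width: 0.438
t: 8.0
eef_pos: [0.4933, -0.0327, 0.0747]
tool_rot: [-0.0, 0.659, 0.752, -0.0]
contact_force: [0.8, -0.3, -2.1]
gripper_width: 0.445
t 8.0 pos [ 0.4933 -0.0327  0.0747] F [ 0.8 -0.3 -2.1] w 0.445
shift [0.0011 0.0007 0.0057] turn [-0.01 -0.   -0.01]
```

```bash
python3 -m jog '0 0 -0.002 0 0 0 0.034; 0 0 -0.004 0 0 0 0.034; 0 0 -0.006 0 0 0 0.034; 0 0 -0.008 0 0 0 0.034; 0 0 -0.01 0 0 0 0.034'
python3 go.py 0.4938 -0.0315 0.069
```

```text
t: 8.5
eef_pos: [0.4934, -0.0326, 0.085]
tool_rot: [0.0, 0.659, 0.752, 0.0]
contact_force: [0.5, 1.2, -2.2]
gripper_width: 0.446
t 8.5 pos [ 0.4934 -0.0326  0.085 ] F [ 0.5  1.2 -2.2] w 0.446
shift [0.0011 0.0006 0.016 ] turn [ 0.01  0.   -0.01]
```

```bash
python3 -m jog '0 0 -0.004 0 0 0 0.034; 0 0 -0.01 0 0 0 0.034; 0 0 -0.017 0 0 0 0.034; 0 0 -0.026 0 0 0 0.034; 0 0 -0.036 0 0 0 0.034'
python3 -m jog '0 0 -0.01 0 0 0 0.034; 0 0 -0.022 0 0 0 0.034; 0 0 -0.034 0 0 0 0.034; 0 0 -0.044 0 0 0 0.034; 0 0 -0.05 0 0 0 0.034'
python3 -m jog '0 0 0 0 0 0 0.034; 0 0 0 0 0 0 0.034; 0 0 0 0 0 0 0.034; 0 0 0 0 0 0 0.034'
python3 - <<'E'
from h import *
c=grab('side','side7.png');grab('top','top7.png')
b=cv2.imread('pics/side7.png')[100:250,250:400];a=cv2.imread('pics/top7.png')[150:300,230:380]
cv2.imwrite('pics/v7.png',np.hstack([cv2.resize(i,(400,400),interpolation=2) for i in(a,b)]))
E
python3 go.py 0.4938 -0.0315 0.1715
```

```text
t: 9.0
eef_pos: [0.4934, -0.0326, 0.1217]
tool_rot: [0.0, 0.659, 0.752, 0.0]
contact_force: [0.3, -0.0, -3.5]
gripper_width: 0.439
t: 9.5
eef_pos: [0.4938, -0.0326, 0.1721]
tool_rot: [0.001, 0.659, 0.752, 0.0]
contact_force: [0.2, -0.7, -2.6]
gripper_width: 0.444
t: 9.9
eef_pos: [0.493, -0.0327, 0.1703]
tool_rot: [-0.0, 0.659, 0.752, -0.0]
contact_force: [-0.1, 0.5, -2.2]
gripper_width: 0.444
t 10.0 pos [ 0.4931 -0.0326  0.1704] F [ 0.2  0.5 -2. ] w 0.441
shift [ 0.001   0.0008 -0.0011] turn [-0.04 -0.01 -0.01]
```

View pics/v7.png

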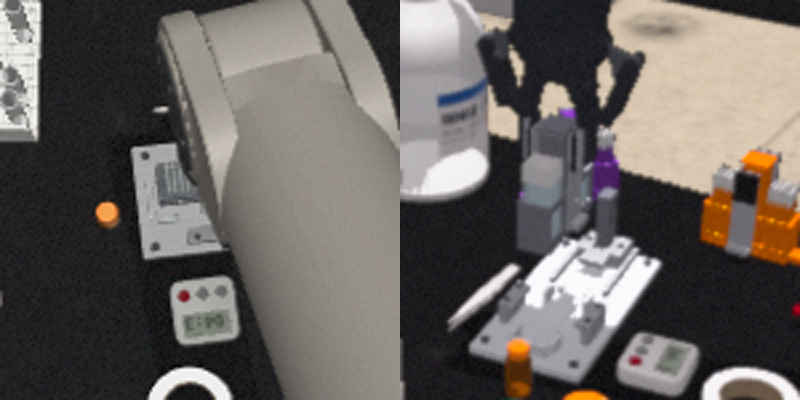

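The cassette hangs upright between the fingers, at side crop (555,190). The dock below it is empty, the jaw is back, and the bystanders have not moved. Handing in.

```bash
python3 -c "
from station import workorder,status
workorder.hand_in(); o=status.get_obs(); print(o['t'],o['eef_pos'],o['contact_force'],o['gripper_width'])"
```

```text
the job is handed in; nothing more can be done
the job is handed in; nothing more can be done
```

I slid the clamp jaw back to its stop, squeezed both catches in, lifted the cassette straight up and handed the job in at about 10 s. The hand-in reports no verdict, and the state can no longer be read after it, so I could not check the final second.

- **Jaw:** it moved about 37 mm and then met the stop with about 20 N. A picture showed it fully back, with the cassette still seated.
- **Squeeze:** I gripped at 35 N. The gripper reads about 38 mm opening against the 42 mm given for fully squeezed; I took this as both catches on their stops, but did not measure each catch.
- **Lift:** it rose about 99 mm with only the cassette's weight (about 2–3.5 N) on the wrist, so nothing was forced.
- **Last checks:** in the last picture the cassette hangs upright about 10 cm above its seat. The tool was still to within 1 mm over the last reading, and the vial, timer and tweezers stand where they were. The beaker and amber bottle were outside my last crops, but the arm never went near them.
- **Disagreement:** the two cameras placed the dock about 5–8 mm apart. I used values between them, and the tab grip and finger closing fitted these.

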